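# Move three sample containers to their own stations round a lab bench

## Robot

A 6-joint arm with a two-finger parallel gripper is mounted at the origin on the work surface. World frame = base frame: x ahead of the robot, y to its left, z up, the work surface at z = 0. Lengths are in mm, angles in rad, forces in N, time in s.
With the tool pointing down it reaches from about 350 to 975 mm from the base axis. Payload 7.1 kg.
Tool frame: the origin (TCP) lies midway between the tips of the shut fingers; the grasp point (between the pads) lies 19 mm behind it (ctrl.grip_depth is the distance from the TCP to the grasp point, in mm); z points along the fingers, y is the line along which they close (so a half turn about z gives the same grasp; the last joint's range is limited). The gripper opens to 88 mm and grips with 3 to 60 N. Pads are 20 mm wide; open, the fingers measure 115 mm over their backs; the gripper's body (75 mm by 178 mm) begins 61 mm behind the grasp point.
Start: joints at [1.219, 0.423, 1.63, -0, 1.089, -0.019], TCP at [204.15, 590.701, 222.675] pointing down, gripper open.
Joint ranges: [-3, 3], [-0.9, 2.11], [0.09, 2.58], [-1.31, 4.45], [0.11, 2.69], [-2.54, 2.54]. Speed limits (rad/s): [2.39, 2.39, 3.01, 3.14, 3.14, 3.14].

## Interface

Orientations are given as a rotation vector (axis times angle).
In Python, from workcell import get_obs, vision, ctrl gives the robot as it stands.
- The arm moves only by the tool step_arm, never from a script. Its argument "plan" is a list of rows, each a list of 7 numbers: the opening, from -1 (shut) to 1 (fully open), then the shift along the tool's x, y, z as a fraction of full scale, then the turn, a rotation vector about the tool's x, y, z as a fraction of full scale. In form: [[fingers, dx, dy, dz, wx, wy, wz], ...]. A call has 1 to 20 rows; each row shifts and turns the commanded pose from where the row before left it, along the tool's axes as they then stand; what a row does not reach is not made up. Full scale, the value 1, is 50 mm for a shift and 0.12 rad for a turn. A row lasts 1/8 s, in which the tool goes at most 62.5 mm and 10.7 degrees, less where a joint would pass 70% of its speed; a pose out of reach is approached as far as the arm can. A call with a number of a shift or a turn outside -1 to 1 is refused whole. A call with a gripper value outside its range is refused whole. The fingers move at their own pace and stop on an object; the grip force is fixed at half the most. Time passes only in rows, so rows that do not move let the fingers close. It gives the time, the measured TCP pose, the force, the opening and the grip force at its end, in the units of the state.
- get_obs(): the state, without advancing time (a new reading comes with each control period).
- vision.get_image(name): name is "side" or "top"; returns a dict with "pixels" (384x512x3 uint8, red, green, blue), "depth" (384x512 float32, mm along the optical axis (not along the pixel's ray), 0 where there is no reading), "fx", "fy", "cx", "cy" (pixels), "k1" (the pictures are not rectified: a ray, as slopes to the right and down, at radius r is drawn at 1 + k1 r^2 times it, then the intrinsics apply), "T" (4x4, takes a point from camera to world coordinates). Camera axes: x right, y down, z forward; pixel columns grow to the right and rows downward; lengths in mm; the calibration is good to about 2 mm. A picture is of the moment at which its call begins.
- ctrl.close_job(): hands the job in; it is judged then, once.
The state is a dict: "t": time; "qpos": joint angles; "qvel": joint speeds; "joint_torque": joint torques, N m; "ee_pos": TCP position; "orientation": TCP orientation; "ft_force": force on the tool from outside, world axes, zero at the start; "moment": the same for the moment, N m; "width": finger opening in mm; "grasp_force": force on a finger pad.
Only numpy, scipy, OpenCV 4.12 (cv2) and the standard library are available. Lean on these libraries where they do the work, as an engineer would, in place of code of your own. Each camera call takes 0.05 s, during which the arm holds its last target. There are 200 camera calls.

## Task

The three containers are each on the wrong piece of equipment: move them round so that the squat wide-mouthed jar stands on the magnetic stirrer, the narrow-necked bottle on the cooling block and the conical flask on the balance, each flat on its station, roughly centred inside the round rim. Each station has room for only one; the empty cork stand is there to park a container on the way and must be empty again at the end. Keep the containers upright, set them down gently rather than dropping them, let go, and do not push the tube rack, tip box or well plate about.

Things in the scene. Friction and masses are not known exactly. Their poses are not given: they have to be found in the camera images.
- jar: loose squat wide-mouthed jar: amber cylinder 56 mm in diameter with a flat black screw cap 55 mm wide from 50 mm up; 64 mm tall in all, about 0.2 kg. Best gripped across the body about 35 mm up. Origin: centre of the underside, z up. Starts on the cooling block.
- bottle: loose narrow-necked white plastic bottle: cylinder 54 mm in diameter up to 72 mm, tapering to a narrow neck with a grey cap 29 mm wide; 106 mm tall, about 0.2 kg. Best gripped across the body about 45 mm up. Origin: centre of the underside, z up. Starts on the balance.
- flask: loose conical flask of frosted grey-blue glass with a dark rubber stopper: foot 58 mm in diameter, tapering to a straight neck 28 mm in diameter between heights 54 and 94 mm, with a thin lip at 92 mm, stopper up to 108 mm; about 0.2 kg. Best gripped by the neck about 76 mm up. Origin: centre of the underside, z up. Starts on the stirrer.
- stirrer: magnetic stirrer, fixed: white case 120 x 100 x 38 mm with a round white plate 94 mm in diameter on it, whose flat top is 50 mm above the bench and carries a rim 4 mm high, inner diameter 76 mm, outer 82 mm; a small black knob (top at 47 mm) and a black switch on the strip of the case at its -x end. Origin: on the bench under the plate's centre, z up; the case reaches from x = -70 to +50 mm.
- balance: bench balance, fixed: grey case 120 x 100 x 28 mm with a round steel pan 90 mm in diameter, flat top 36 mm above the bench, with a rim 4 mm high, inner diameter 76 mm, outer 82 mm; a flat display and two white keys at its -x end, lower than the pan. The pan does not give. Origin: on the bench under the pan's centre, z up; the case reaches from x = -70 to +50 mm.
- cooler: cooling block, fixed: square finned dark grey metal block 100 x 100 mm on a black base; flat top 55 mm above the bench, with a rim 4 mm high, inner diameter 76 mm, outer 82 mm. Origin: on the bench under its centre, z up.
- cork_ring: round cork stand, fixed, 98 mm in diameter: flat top 14 mm above the bench, with a rim 4 mm high, inner diameter 76 mm, outer 82 mm. Empty at the start: the free spot. Origin: on the bench under its centre, z up.
- tube_rack: bystander: orange tube rack 75 x 150 x 47 mm with blue-capped tubes in it, 74 mm tall. Origin: centre of the underside.
- tip_box: bystander: open white pipette tip box 85 x 120 x 56 mm with a blue tip tray. Origin: centre of the underside.
- well_plate: bystander: flat white well plate 85 x 127 x 14 mm lying flat on the bench. Origin: centre of the underside.
Not all that is in view belongs to the job. What is shaped like the bottle but red is not meant.

How it is judged:
By the outcome, as a careful person would: the job done as asked, in the order asked, and still so for the second after the job is handed in, with the robot touching nothing.
It also fails if it takes over 112 s, if anything falls off the work surface, if the arm or the gripper's body presses on something with over 40 N, if the wrist force passes 120 N, or if a joint passes its speed limit or range.

## Working session

There is one attempt and no reset: what is moved stays moved. The work goes in short steps, Python scripts to look and compute and a tool call to move; the robot and the scene stay as the last step left them, time stands still between calls to the robot, and variables do not carry over. Pictures are saved under pics/ and viewed, at most 14 in all, crops included, and the job is handed in when it is done.

Besides the shell and the picture viewer there is one more tool, called after "Request:" as a command line: name --pt "numbers of a row" for each row, then --argument value for the rest. step_arm: Moves the arm, as the interface text tells. Its arguments: {"type":"object","properties":{"plan":{"type":"array","items":{"type":"array","items":{"type":"number","minimum":-1,"maximum":1}}}},"required":["plan"]}

```bash
ls; mkdir -p pics; python3 - <<'E'
from workcell import get_obs, vision, ctrl
import cv2,numpy as np
for n in("side","top"):
    i=vision.get_image(n); cv2.imwrite(f"pics/{n}0.png",i["pixels"][:,:,::-1]); np.savez(f"{n}0.npz",**i)
    print(n,i["fx"],i["fy"],i["cx"],i["cy"],i["k1"],np.round(i["T"],3).tolist())
print(get_obs(),ctrl.grip_depth)
E
```

```text
pics
side 380.77480408226336 380.77480408226336 261.5761966034815 187.43224914789127 -0.10515498527397994 [[0.903, -0.244, 0.353, 182.038], [-0.429, -0.514, 0.743, -773.959], [0.0, -0.822, -0.569, 682.729], [0.0, 0.0, 0.0, 1.0]]
top 452.28739380446 452.28739380446 254.58984664212528 187.56218944909426 0.041035186399422705 [[0.002, -0.998, 0.058, 512.801], [-1.0, -0.002, 0.0, 4.914], [0.0, -0.058, -0.998, 1365.603], [0.0, 0.0, 0.0, 1.0]]
{'t': 0.1, 'qpos': array([ 1.21901901e+00,  4.23737007e-01,  1.63060181e+00, -1.43963832e-05,
        1.08864262e+00, -1.89757678e-02]), 'qvel': array([-0.00116778, -0.00147987, -0.00254986, -0.00128681, -0.00199847,
        0.00035642]), 'joint_torque': array([ 3.63242918e-05, -5.45617461e+01, -2.74322391e+01,  6.44576875e-02,
        1.89262762e-02, -5.38334689e-05]), 'ee_pos': array([203.9718519 , 590.23972231, 222.0011883 ]), 'orientation': array([-5.20303512e-01, -3.09795973e+00,  2.14765087e-03]), 'ft_force': array([-0.16783441,  0.32445948, -0.86334463]), 'moment': array([-0.00161278, -0.02001927, -0.00275518]), 'grasp_force': 0.0, 'width': 87.77223029979055} 18.700000000000003
```

View pics/top0.png

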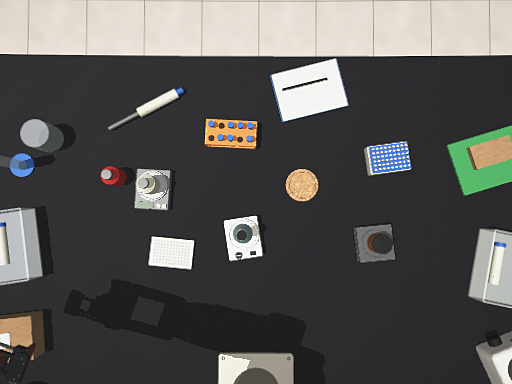

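View pics/side0.png

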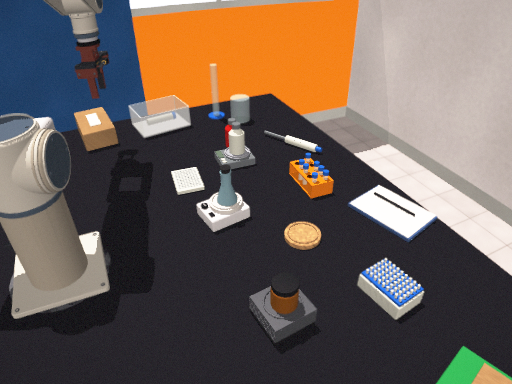

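The top view shows the bottle on the balance (~150,187) with the red decoy beside it (113,176). The flask is on the stirrer (242,236), the jar on the cooler (378,242) and the empty cork at (302,185). The side view agrees. Next I'll measure from both depth views.

```bash
cat > h.py <<'E'
import numpy as np,cv2
def K(i): return np.array([[i["fx"],0,i["cx"]],[0,i["fy"],i["cy"]],[0,0,1.]])
def cloud(i):
    h,w=i["depth"].shape
    uv=np.stack(np.meshgrid(np.arange(w),np.arange(h)),-1).reshape(-1,1,2).astype(float)
    r=cv2.undistortPoints(uv,K(i),np.array([float(i["k1"]),0,0,0])).reshape(h,w,2)
    d=i["depth"][...,None]
    p=np.concatenate([r*d,d],-1)@i["T"][:3,:3].T+i["T"][:3,3]
    p[i["depth"]==0]=np.nan
    return p
def circ(p):
    (c,r)=cv2.minEnclosingCircle(p[:,:2].astype(np.float32)); return np.round(c,1),round(r,1)
E
python3 - <<'E'
from h import *
C={n:cloud(dict(np.load(n+"0.npz"))) for n in("top","side")}
t=C["top"]
S=dict(balance=(150,187),stirrer=(242,236),cooler=(377,242),cork=(302,185))
for s,(u,v) in S.items():
    g=t[v-5:v+6,u-5:u+6].reshape(-1,3); c0=np.nanmedian(t[v-30:v+31,u-30:u+31].reshape(-1,3),0)
    print("==",s,np.round(np.nanmean(g,0)))
    for n in C:
        P=C[n].reshape(-1,3); 
        P=P[(np.abs(P[:,0]-g[:,0].mean())<85)&(np.abs(P[:,1]-g[:,1].mean())<75)&(P[:,2]>5)]
        h,e=np.histogram(P[:,2],np.arange(5,185,5)); print(n,dict((int(a),int(b)) for a,b in zip(e,h) if b))
        top=P[P[:,2]>P[:,2].max()-6]; print("  top z",np.round(np.median(top[:,2]),1),"mean",np.round(top.mean(0),1),"circ",circ(top),len(top))
P=t.reshape(-1,3);b=P[np.abs(P[:,2])<15]; print("bench z top",np.nanmedian(b[:,2]),b[:,2].std()); P=C["side"].reshape(-1,3);b=P[np.abs(P[:,2])<15]; print(np.nanmedian(b[:,2]),b[:,2].std())
for n in C:
    im=dict(np.load(n+"0.npz"))["pixels"]
tp=dict(np.load("top0.npz"))["pixels"]; sp=dict(np.load("side0.npz"))["pixels"]
f=lambda a:cv2.resize(a,None,fx=4,fy=4,interpolation=cv2.INTER_CUBIC)
T=np.vstack([np.hstack([f(tp[155:220,95:185]),f(tp[205:270,200:290])]),np.hstack([f(tp[155:220,257:347]),f(tp[210:275,332:422])])])
cv2.imwrite("pics/tc.png",T[:,:,::-1])
E
```

```text
== balance [587. 294. 114.]
top {}Traceback (most recent call last):
  File "<stdin>", line 12, in <module>
    return umr_maximum(a, axis, None, out, keepdims, initial, where)
ValueError: zero-size array to reduction operation maximum which has no identity
```

```bash
cat > m.py <<'E'
from h import *
C={n:cloud(dict(np.load(n+"0.npz"))) for n in("top","side")}
t=C["top"]
S=dict(balance=(152,188),stirrer=(242,238),cooler=(376,243),cork=(302,185))
for s,(u,v) in S.items():
    g=np.nanmedian(t[v-25:v+26,u-25:u+26].reshape(-1,3),0)
    print("==",s,np.round(g))
    for n in C:
        P=C[n].reshape(-1,3); 
        P=P[(np.abs(P[:,0]-g[0])<70)&(np.abs(P[:,1]-g[1])<70)&(P[:,2]>7)]
        h,e=np.histogram(P[:,2],np.arange(5,185,5)); print(n,dict((int(a),int(b)) for a,b in zip(e,h) if b))
        top=P[P[:,2]>np.sort(P[:,2])[-5]-6]; print("  top z",np.round(np.median(top[:,2]),1),"mean",np.round(top.mean(0),1),"circ",circ(top),len(top))
for n in C:
    P=C[n].reshape(-1,3);b=P[np.abs(P[:,2])<10]; print("bench z",n,np.median(b[:,2]),b[:,2].std(),"nan frac",np.isnan(P[:,2]).mean())
tp=dict(np.load("top0.npz"))["pixels"]
f=lambda a:cv2.resize(a,None,fx=4,fy=4,interpolation=cv2.INTER_CUBIC)
T=np.vstack([np.hstack([f(tp[155:220,95:185]),f(tp[205:270,200:290])]),np.hstack([f(tp[155:220,257:347]),f(tp[210:275,332:422])])])
cv2.imwrite("pics/tc.png",T[:,:,::-1])
E
python3 m.py
```

```text
== balance [588. 301.  25.]
top {5: 23, 10: 20, 15: 13, 20: 59, 25: 303, 30: 321, 35: 217, 40: 85, 45: 7, 50: 6, 55: 8, 60: 6, 65: 10, 70: 4, 75: 7, 80: 8, 85: 8, 90: 8, 95: 9, 100: 8, 105: 38, 110: 73, 115: 61, 120: 20, 125: 2, 130: 5, 135: 14, 140: 59, 145: 18}
  top z 143.8 mean [597.1 308.1 143.9] circ (array([597.5, 307.7]), 13.7) 67
side {5: 22, 10: 39, 15: 41, 20: 57, 25: 203, 30: 78, 35: 96, 40: 33, 45: 18, 50: 24, 55: 18, 60: 22, 65: 22, 70: 18, 75: 25, 80: 21, 85: 19, 90: 24, 95: 18, 100: 22, 105: 32, 110: 35, 115: 24, 120: 12, 125: 10, 130: 10, 135: 14, 140: 25}
  top z 141.7 mean [598.  304.5 141.2] circ (array([597.9, 306.6]), 14.7) 34
== stirrer [444.  41.  36.]
top {5: 5, 25: 2, 30: 65, 35: 292, 40: 167, 45: 178, 50: 310, 55: 83, 60: 39, 65: 24, 70: 30, 75: 16, 80: 22, 85: 28, 90: 14, 95: 13, 100: 3, 140: 5, 145: 10, 150: 3, 155: 54, 160: 33, 165: 1}
  top z 159.6 mean [457.8  40.2 159.8] circ (array([457.9,  40.4]), 14.1) 79
side {5: 50, 10: 69, 15: 75, 20: 72, 25: 82, 30: 101, 35: 297, 40: 73, 45: 196, 50: 147, 55: 48, 60: 40, 65: 35, 70: 32, 75: 36, 80: 30, 85: 27, 
[... 541 characters left out ...]
 15: 106, 20: 71, 25: 100, 30: 112, 35: 74, 40: 107, 45: 92, 50: 742, 55: 485, 60: 51, 65: 43, 70: 48, 75: 42, 80: 50, 85: 43, 90: 50, 95: 47, 100: 61, 105: 43, 110: 46, 115: 452, 120: 69}
  top z 118.9 mean [ 434.5 -346.5  118.9] circ (array([ 434.5, -345.4]), 28.3) 514
== cork [ 600. -137.    3.]
top {5: 63, 10: 358, 15: 371, 20: 56, 25: 1}
  top z 19.6 mean [ 598.3 -134.3   20. ] circ (array([ 600.8, -134.4]), 47.2) 137
side {5: 32, 10: 613, 15: 126}
  top z 14.4 mean [ 601.4 -139.2   14.9] circ (array([ 602.7, -139. ]), 48.9) 392
bench z top 1.010829169607291 2.9466727724140376 nan frac 0.004063924153645833
bench z side -0.4391666621729655 1.9682125022014907 nan frac 0.003926595052083333
```

View pics/tc.png

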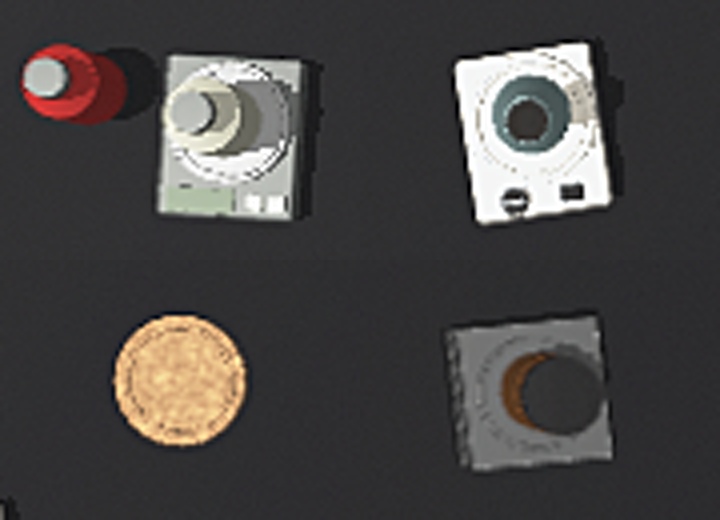

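```bash
cat > s.py <<'E'
from h import *
import sys
C={n:cloud(dict(np.load(n+"0.npz"))) for n in("top","side")}
# name: approx centre, z band, offset along case x
S=dict(balance=((588,301),18,48,10),stirrer=((444,41),28,60,10),cooler=((432,-341),46,64,0),cork=((601,-137),9,24,0))
for s,(c,lo,hi,off) in S.items():
  for n in C:
    P=C[n].reshape(-1,3);P=P[(np.hypot(P[:,0]-c[0],P[:,1]-c[1])<88)&(P[:,2]>lo)&(P[:,2]<hi)]
    if s=="cork": print(s,n,circ(P),P.mean(0).round(1)); continue
    (x,y),(w,h),a=cv2.minAreaRect(P[:,:2].astype(np.float32))
    a=(a+45)%90-45; r=np.radians(a)
    print(s,n,"centre",round(x,1),round(y,1),"size",round(w),round(h),"ang",round(a,1),"origin",round(x+off*np.cos(r),1),round(y+off*np.sin(r),1),"plate z",np.median(P[np.hypot(P[:,0]-x-off*np.cos(r),P[:,1]-y-off*np.sin(r))<36][:,2]).round(1))
E
python3 s.py
```

```text
balance top centre 587.4 307.1 size 100 120 ang -2.8 origin 597.4 306.6 plate z 37.3
balance side centre 588.2 306.2 size 106 121 ang -3.4 origin 598.2 305.6 plate z 37.1
stirrer top centre 444.0 39.9 size 120 100 ang 9.2 origin 453.9 41.4 plate z 51.8
stirrer side centre 445.7 35.5 size 120 101 ang 8.5 origin 455.6 37.0 plate z 51.1
cooler top centre 432.0 -341.8 size 99 104 ang 5.7 origin 432.0 -341.8 plate z 56.0
cooler side centre 433.2 -343.0 size 102 103 ang 6.4 origin 433.2 -343.0 plate z 55.0
cork top (array([ 604.8, -144.7]), 78.8) [ 601.  -134.6   15.2]
cork side (array([ 603.6, -138.8]), 50.0) [ 601.1 -140.8   13.6]
```

Request:
step_arm --pt "1 0 0 -0.2 0 0 1" --pt "1 0 0 -0.2 0 0 1" --pt "1 0 0 -0.2 0 0 1" --pt "1 0 0 -0.2 0 0 1" --pt "1 0 0 -0.2 0 0 1" --pt "1 0 0 -0.2 0 0 1" --pt "1 0 0 -0.2 0 0 1" --pt "1 0 0 -0.2 0 0 1" --pt "1 0 0 0 0 0 1" --pt "1 0 0 0 0 0 1" --pt "1 0 0 0 0 0 0.325" --pt "1 0 0 0 0 0 0"

```text
t: 1.6
ee_pos: [204.0, 590.5, 302.2]
orientation: [2.222, 2.221, -0.001]
ft_force: [-0.2, -0.1, -0.2]
width: 87.7
grasp_force: 0.0
```

Request:
step_arm --pt "1 -0.4 0.2 0 0 0 0" --pt "1 -0.8 0.4 0 0 0 0" --pt "1 -0.8 0.4 0 0 0 0" --pt "1 -0.8 0.4 0 0 0 0" --pt "1 -0.8 0.4 0 0 0 0" --pt "1 -0.8 0.4 0 0 0 0" --pt "1 -0.8 0.4 0 0 0 0" --pt "1 -0.8 0.4 0 0 0 0" --pt "1 -0.8 0.4 0 0 0 0" --pt "1 -0.8 0.4 0 0 0 0" --pt "1 -0.8 0.4 0 0 0 0" --pt "1 -0.8 0.4 0 0 0 0" --pt "1 -0.8 0.3 0 0 0 0" --pt "1 -0.8 0.2 0 0 0 0" --pt "1 -0.6 0 0 0 0 0" --pt "1 -0.4 0 0 0 0 0" --pt "1 0 0 0 0 0 0" --pt "1 0 0 0 0 0 0"

```text
t: 3.85
ee_pos: [458.0, 0.5, 302.7]
orientation: [-2.223, -2.22, -0.0]
ft_force: [0.2, 0.5, 0.0]
width: 87.3
grasp_force: 0.0
```

Request:
step_arm --pt "1 0.4 0 0 0 0 0" --pt "1 0.37 0 0.3 0 0 0" --pt "1 0 0 0.6 0 0 0" --pt "1 0 0 0.6 0 0 0" --pt "1 0 0 0.6 0 0 0" --pt "1 0 0 0.6 0 0 0" --pt "1 0 0 0.5 0 0 0" --pt "1 0 0 0.4 0 0 0" --pt "1 0 0 0.3 0 0 0" --pt "1 0 0 0 0 0 0" --pt "0 0 0 0 0 0 0" --pt "-1 0 0 0 0 0 0" --pt "-1 0 0 0 0 0 0" --pt "-1 0 0 0 0 0 0" --pt "-1 0 0 0 0 0 0" --pt "-1 0 0 0 0 0 0" --pt "-1 0 0 0 0 0 0"

```text
t: 5.98
ee_pos: [458.6, 38.9, 107.6]
orientation: [2.223, 2.22, -0.0]
ft_force: [-0.7, 1.1, 0.3]
width: 27.6
grasp_force: 30.0
```

Request:
step_arm --pt "-1 0 0 -0.2 0 0 0" --pt "-1 0 0 -0.4 0 0 0" --pt "-1 0 0 -0.5 0 0 0" --pt "-1 0 0 -0.5 0 0 0" --pt "-1 -0.25 0.2 0 0 0 0" --pt "-1 -0.5 0.4 0 0 0 0" --pt "-1 -0.5 0.4 0 0 0 0" --pt "-1 -0.5 0.4 0 0 0 0" --pt "-1 -0.5 0.4 0 0 0 0" --pt "-1 -0.5 0.4 0 0 0 0" --pt "-1 -0.4 0.4 0 0 0 0" --pt "-1 -0.26 0.2 0 0 0 0" --pt "-1 -0.1 0.06 0.2 0 0 0" --pt "-1 0 0 0.5 0 0 0" --pt "-1 0 0 0.5 0 0 0" --pt "-1 0 0 0.5 0 0 0" --pt "-1 0 0 0.3 0 0 0" --pt "-1 0 0 0.15 0 0 0" --pt "-1 0 0 0 0 0 0" --pt "-1 0 0 0 0 0 0"

```text
t: 8.48
ee_pos: [602.0, -136.8, 81.0]
orientation: [2.222, 2.22, 0.001]
ft_force: [0.3, -0.3, -1.7]
width: 27.5
grasp_force: 30.0
```

Request:
step_arm --pt "-1 0 0 0.08 0 0 0" --pt "-1 0 0 0.06 0 0 0" --pt "-1 0 0 0.02 0 0 0" --pt "-1 0 0 0.02 0 0 0" --pt "-1 0 0 0 0 0 0"

```text
t: 9.1
ee_pos: [601.4, -136.7, 71.7]
orientation: [-2.223, -2.22, 0.0]
ft_force: [-1.2, 0.3, 3.2]
width: 27.6
grasp_force: 30.0
```

Request:
step_arm --pt "-0.2 0 0 0 0 0 0" --pt "0 0 0 0 0 0 0" --pt "1 0 0 0 0 0 0" --pt "1 0 0 0 0 0 0" --pt "1 0 0 -0.3 0 0 0" --pt "1 0 0 -0.6 0 0 0" --pt "1 0 0 -0.8 0 0 0" --pt "1 0 0 -0.8 0 0 0" --pt "1 -0.2 -0.2 -0.3 0 0 0" --pt "1 -0.6 -0.5 0 0 0 0" --pt "1 -0.6 -0.5 0 0 0 0" --pt "1 -0.6 -0.5 0 0 0 0" --pt "1 -0.6 -0.5 0 0 0 0" --pt "1 -0.6 -0.5 0 0 0 0" --pt "1 -0.6 -0.4 0 0 0 0" --pt "1 -0.34 -0.23 0 0 0 0" --pt "1 0 0 0 0 0 0" --pt "1 0 0 0 0 0 0"

```text
t: 11.35
ee_pos: [435.0, -342.9, 211.0]
orientation: [-2.222, -2.22, -0.0]
ft_force: [0.0, 0.3, 0.4]
width: 87.9
grasp_force: 0.0
```

```bash
python3 - <<'E'
from h import *
from workcell import vision,get_obs
o=[]
for n in("top","side"):
    i=vision.get_image(n); np.savez(f"{n}1.npz",**i); p=cloud(i).reshape(-1,3)
    q=p[(np.abs(p[:,0]-601)<60)&(np.abs(p[:,1]+137)<60)&(p[:,2]>116)&(p[:,2]<126)]; print(n,circ(q),q.mean(0).round(1))
    q=p[(np.abs(p[:,0]-601)<60)&(np.abs(p[:,1]+137)<60)&(p[:,2]>9)&(p[:,2]<21)]; print(n,"ring",circ(q))
    o.append(i["pixels"])
cv2.imwrite("pics/s1.png",cv2.resize(o[1][120:340,170:430],None,fx=2,fy=2)[:,:,::-1])
print(get_obs()["ee_pos"])
E
```

```text
top (array([ 600.5, -135.6]), 13.8) [ 600.6 -135.4  122.2]
top ring (array([ 608.1, -132.7]), 55.4)
side (array([ 600.2, -140.2]), 11.6) [ 597.8 -142.8  120.4]
side ring (array([ 603.4, -138.4]), 49.8)
[ 435.28765712 -342.66417432  211.07191647]
```

View pics/s1.png

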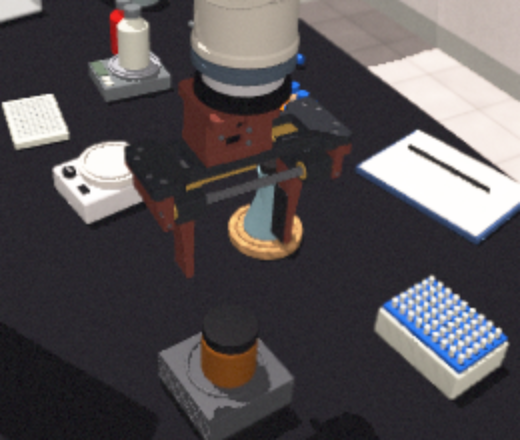

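The flask stands upright on the cork at about (270,220) in this crop, and the gripper is above the jar (230,350). Descending to the jar.

Request:
step_arm --pt "1 -0.02 0 0.3 0 0 0" --pt "1 0 0 0.5 0 0 0" --pt "1 0 0 0.5 0 0 0" --pt "1 0 0 0.5 0 0 0" --pt "1 0 0 0.5 0 0 0" --pt "1 0 0 0.3 0 0 0" --pt "1 0 0 0.2 0 0 0" --pt "1 0 0 0 0 0 0" --pt "0.5 0 0 0 0 0 0" --pt "-1 0 0 0 0 0 0" --pt "-1 0 0 0 0 0 0" --pt "-1 0 0 0 0 0 0" --pt "-1 0 0 0 0 0 0" --pt "-1 0 0 0 0 0 0"

```text
t: 13.2
ee_pos: [434.7, -344.6, 71.6]
orientation: [2.222, 2.22, -0.0]
ft_force: [-0.7, 0.2, 6.7]
width: 55.3
grasp_force: 30.0
```

Request:
step_arm --pt "-1 0 0 -0.2 0 0 0" --pt "-1 0 0 -0.5 0 0 0" --pt "-1 0 0 -0.5 0 0 0" --pt "-1 0.3 0 -0.4 0 0 0" --pt "-1 0.6 0 0 0 0 0" --pt "-1 0.7 0 0 0 0 0" --pt "-1 0.8 0.1 0 0 0 0" --pt "-1 0.8 0.1 0 0 0 0" --pt "-1 0.8 0.1 0 0 0 0" --pt "-1 0.8 0.1 0 0 0 0" --pt "-1 0.8 0 0 0 0 0" --pt "-1 0.8 0 0 0 0 0" --pt "-1 0.6 0 0 0 0 0" --pt "-1 0.4 0 0 0 0 0" --pt "-1 0.2 0 0 0 0 0" --pt "-1 0.08 0 0.3 0 0 0" --pt "-1 0 0 0.5 0 0 0" --pt "-1 0 0 0.4 0 0 0" --pt "-1 0 0 0.2 0 0 0" --pt "-1 0 0 0 0 0 0"

```text
t: 15.7
ee_pos: [454.5, 39.0, 80.3]
orientation: [-2.222, -2.219, 0.002]
ft_force: [-0.0, -0.5, -2.8]
width: 55.2
grasp_force: 30.0
```

Request:
step_arm --pt "-1 0 0 0.1 0 0 0" --pt "-1 0 0 0.08 0 0 0" --pt "-1 0 0 0.05 0 0 0" --pt "-1 0 0 0.02 0 0 0" --pt "-1 0 0 0.02 0 0 0" --pt "-1 0 0 0 0 0 0"

```text
t: 16.45
ee_pos: [455.1, 39.5, 67.7]
orientation: [2.222, 2.22, 0.0]
ft_force: [0.5, 0.4, -2.9]
width: 55.6
grasp_force: 30.0
```

Request:
step_arm --pt "-1 0 0 0.02 0 0 0" --pt "-1 0 0 0.02 0 0 0" --pt "-1 0 0 0 0 0 0"

```text
t: 16.82
ee_pos: [455.2, 39.5, 66.5]
orientation: [2.223, 2.22, 0.0]
ft_force: [-3.2, 0.1, 11.0]
width: 55.6
grasp_force: 30.0
```

Request:
step_arm --pt "0.4 0 0 0 0 0 0" --pt "0.6 0 0 0 0 0 0" --pt "1 0 0 0 0 0 0" --pt "1 0 0 -0.3 0 0 0" --pt "1 0 0 -0.6 0 0 0" --pt "1 0 0 -0.8 0 0 0" --pt "1 0 0 -0.8 0 0 0" --pt "1 0.3 0.2 -0.3 0 0 0" --pt "1 0.7 0.4 0 0 0 0" --pt "1 0.8 0.4 0 0 0 0" --pt "1 0.8 0.4 0 0 0 0" --pt "1 0.8 0.4 0 0 0 0" --pt "1 0.8 0.4 0 0 0 0" --pt "1 0.7 0.4 0 0 0 0" --pt "1 0.34 0.2 0 0 0 0" --pt "1 0.1 0.05 0 0 0 0" --pt "1 0 0 0 0 0 0" --pt "1 0 0 0 0 0 0"

```text
t: 19.08
ee_pos: [597.4, 305.4, 205.9]
orientation: [-2.223, -2.22, 0.001]
ft_force: [0.2, -0.0, -0.7]
width: 88.2
grasp_force: 0.0
```

```bash
python3 - <<'E'
from h import *
from workcell import vision,get_obs
o=[]
for n in("top","side"):
    i=vision.get_image(n); p=cloud(i).reshape(-1,3)
    q=p[(np.hypot(p[:,0]-455,p[:,1]-39)<45)&(p[:,2]>107)&(p[:,2]<122)]; print(n,circ(q),q.mean(0).round(1))
    o.append(i["pixels"])
cv2.imwrite("pics/s2.png",cv2.resize(o[1][90:310,150:410],None,fx=2,fy=2)[:,:,::-1])
print(get_obs()["ee_pos"])
E
```

```text
top (array([454.2,  40.1]), 27.2) [454.3  40.1 114.9]
side (array([455.5,  38. ]), 28.6) [455.4  34.5 112.8]
[597.61597413 305.52922256 205.93885973]
```

View pics/s2.png

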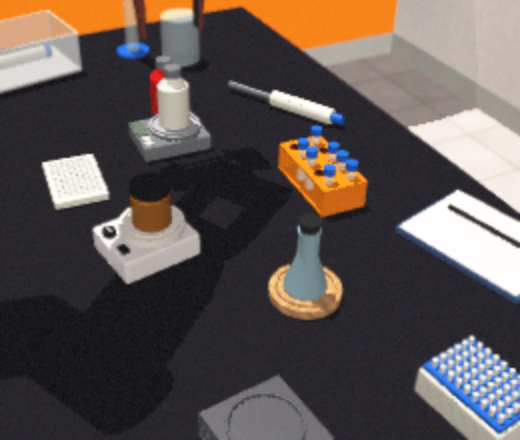

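The jar is centred upright on the stirrer (150,205), the flask is on the cork (305,260), and the bottle is still on the balance (173,105). Now the bottle.

Request:
step_arm --pt "1 0.02 0 0.3 0 0 0" --pt "1 0 0 0.5 0 0 0" --pt "1 0 0 0.5 0 0 0" --pt "1 0 0 0.5 0 0 0" --pt "1 0 0 0.5 0 0 0" --pt "1 0 0 0.3 0 0 0" --pt "1 0 0 0.2 0 0 0" --pt "1 0 0 0 0 0 0" --pt "0.5 0 0 0 0 0 0" --pt "-1 0 0 0 0 0 0" --pt "-1 0 0 0 0 0 0" --pt "-1 0 0 0 0 0 0" --pt "-1 0 0 0 0 0 0" --pt "-1 0 0 0 0 0 0"

```text
t: 20.92
ee_pos: [598.2, 307.4, 66.1]
orientation: [2.222, 2.22, 0.001]
ft_force: [-0.0, 0.1, 3.7]
width: 53.8
grasp_force: 30.0
```

Request:
step_arm --pt "-1 0 0 -0.2 0 0 0" --pt "-1 0 0 -0.5 0 0 0" --pt "-1 0 0 -0.7 0 0 0" --pt "-1 0 0 -0.7 0 0 0" --pt "-1 -0.3 -0.1 -0.3 0 0 0" --pt "-1 -0.6 -0.2 0 0 0 0" --pt "-1 -0.8 -0.25 0 0 0 0" --pt "-1 -0.8 -0.25 0 0 0 0" --pt "-1 -0.8 -0.25 0 0 0 0" --pt "-1 -0.8 -0.25 0 0 0 0" --pt "-1 -0.8 -0.25 0 0 0 0" --pt "-1 -0.8 -0.25 0 0 0 0" --pt "-1 -0.8 -0.25 0 0 0 0" --pt "-1 -0.8 -0.25 0 0 0 0" --pt "-1 -0.8 -0.25 0 0 0 0" --pt "-1 -0.8 -0.25 0 0 0 0" --pt "-1 -0.8 -0.2 0 0 0 0" --pt "-1 -0.8 -0.2 0 0 0 0" --pt "-1 -0.8 -0.1 0 0 0 0" --pt "-1 -0.7 0 0 0 0 0"

```text
t: 23.42
ee_pos: [430.1, -293.6, 185.0]
orientation: [-2.222, -2.218, 0.001]
ft_force: [0.6, -0.1, -1.2]
width: 53.4
grasp_force: 30.0
```

Request:
step_arm --pt "-1 -0.5 0 0 0 0 0" --pt "-1 -0.3 0 0 0 0 0" --pt "-1 -0.1 0 0 0 0 0" --pt "-1 0 0 0 0 0 0" --pt "-1 0 0 0 0 0 0"

```text
t: 24.05
ee_pos: [432.1, -336.7, 185.6]
orientation: [-2.221, -2.221, -0.0]
ft_force: [0.3, 0.3, -1.0]
width: 53.6
grasp_force: 30.0
```

Request:
step_arm --pt "-1 -0.11 0 0.2 0 0 0" --pt "-1 0 0 0.5 0 0 0" --pt "-1 0 0 0.5 0 0 0" --pt "-1 0 0 0.4 0 0 0" --pt "-1 0 0 0.2 0 0 0" --pt "-1 0 0 0.08 0 0 0" --pt "-1 0 0 0.06 0 0 0" --pt "-1 0 0 0.03 0 0 0" --pt "-1 0 0 0.02 0 0 0" --pt "-1 0 0 0 0 0 0" --pt "-1 0 0 0 0 0 0"

```text
t: 25.42
ee_pos: [432.3, -343.1, 86.4]
orientation: [2.222, 2.22, 0.0]
ft_force: [0.1, -0.7, -0.9]
width: 53.6
grasp_force: 30.0
```

Request:
step_arm --pt "-1 0 0 0.02 0 0 0" --pt "-1 0 0 0.015 0 0 0" --pt "-1 0 0 0 0 0 0"

```text
t: 25.8
ee_pos: [432.3, -343.1, 85.0]
orientation: [2.222, 2.22, 0.0]
ft_force: [-1.6, 1.0, 4.9]
width: 53.4
grasp_force: 30.0
```

Request:
step_arm --pt "0.4 0 0 0 0 0 0" --pt "0.6 0 0 0 0 0 0" --pt "1 0 0 0 0 0 0" --pt "1 0 0 -0.3 0 0 0" --pt "1 0 0 -0.6 0 0 0" --pt "1 0 0 -0.8 0 0 0" --pt "1 0 0 -0.8 0 0 0" --pt "1 0 0 -0.3 0 0 0" --pt "1 0.3 0.2 0 0 0 0" --pt "1 0.6 0.5 0 0 0 0" --pt "1 0.7 0.6 0 0 0 0" --pt "1 0.7 0.6 0 0 0 0" --pt "1 0.7 0.6 0 0 0 0" --pt "1 0.6 0.5 0 0 0 0" --pt "1 0.4 0.3 0 0 0 0" --pt "1 0.12 0.06 0 0 0 0" --pt "1 0 0 0 0 0 0" --pt "1 0 0 0 0 0 0"

```text
t: 28.05
ee_pos: [599.6, -137.7, 223.9]
orientation: [-2.223, -2.219, 0.001]
ft_force: [-0.6, 0.3, -0.0]
width: 87.9
grasp_force: 0.0
```

```bash
python3 - <<'E'
from h import *
from workcell import vision,get_obs
o=[]
for n in("top","side"):
    i=vision.get_image(n); p=cloud(i).reshape(-1,3)
    q=p[(np.hypot(p[:,0]-433,p[:,1]+342)<45)&(p[:,2]>155)&(p[:,2]<168)]; print(n,circ(q) if len(q) else 0,q.mean(0).round(1))
    o.append(i["pixels"])
cv2.imwrite("pics/s3.png",cv2.resize(o[1][120:350,190:450],None,fx=2,fy=2)[:,:,::-1])
print(get_obs()["ee_pos"])
E
```

```text
top (array([ 431.5, -341.2]), 14.3) [ 431.8 -341.5  161.8]
side (array([ 433.3, -342.6]), 14.6) [ 432.2 -344.2  159.6]
[ 599.89923528 -137.93244849  224.35551211]
```

View pics/s3.png

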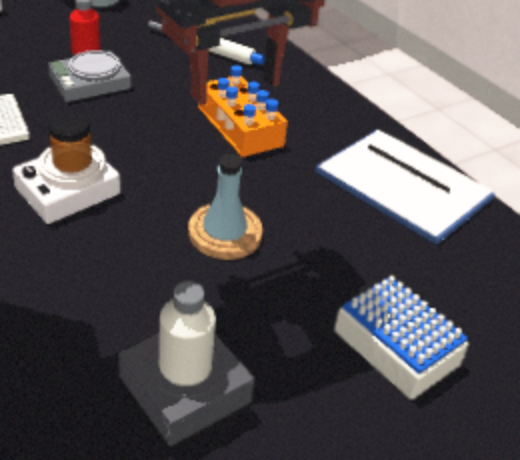

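The bottle stands upright and centred on the cooler (187,340), and the balance is free (95,70). Now the flask on the cork.

Request:
step_arm --pt "1 0.02 0.02 0.3 0 0 0" --pt "1 0 0 0.6 0 0 0" --pt "1 0 0 0.6 0 0 0" --pt "1 0 0 0.6 0 0 0" --pt "1 0 0 0.5 0 0 0" --pt "1 0 0 0.3 0 0 0" --pt "1 0 0 0.15 0 0 0" --pt "1 0 0 0 0 0 0" --pt "0 0 0 0 0 0 0" --pt "-1 0 0 0 0 0 0" --pt "-1 0 0 0 0 0 0" --pt "-1 0 0 0 0 0 0" --pt "-1 0 0 0 0 0 0" --pt "-1 0 0 0 0 0 0" --pt "-1 0 0 0 0 0 0"

```text
t: 30.02
ee_pos: [601.4, -136.2, 71.9]
orientation: [-2.223, -2.22, 0.0]
ft_force: [-0.3, -0.4, -0.3]
width: 27.7
grasp_force: 30.0
```

Request:
step_arm --pt "-1 0 0 -0.2 0 0 0" --pt "-1 0 0 -0.5 0 0 0" --pt "-1 0 0 -0.7 0 0 0" --pt "-1 0 0 -0.7 0 0 0" --pt "-1 0.3 0 -0.3 0 0 0" --pt "-1 0.6 -0.07 0 0 0 0" --pt "-1 0.8 0 0 0 0 0" --pt "-1 0.8 0 0 0 0 0" --pt "-1 0.8 0 0 0 0 0" --pt "-1 0.8 0 0 0 0 0" --pt "-1 0.8 0 0 0 0 0" --pt "-1 0.8 0 0 0 0 0" --pt "-1 0.8 0 0 0 0 0" --pt "-1 0.8 0 0 0 0 0" --pt "-1 0.7 0 0 0 0 0" --pt "-1 0.5 0 0 0 0 0" --pt "-1 0.24 0 0 0 0 0" --pt "-1 0.1 0 0 0 0 0" --pt "-1 0 0 0 0 0 0" --pt "-1 0 0 0 0 0 0"

```text
t: 32.52
ee_pos: [598.5, 304.9, 191.9]
orientation: [2.224, 2.219, -0.0]
ft_force: [0.1, -0.6, -1.2]
width: 27.6
grasp_force: 30.0
```

Down 98 mm to contact, the last part slowly.

Request:
step_arm --pt "-1 0.02 0 0.2 0 0 0" --pt "-1 0 0 0.5 0 0 0" --pt "-1 0 0 0.5 0 0 0" --pt "-1 0 0 0.35 0 0 0" --pt "-1 0 0 0.2 0 0 0" --pt "-1 0 0 0.08 0 0 0" --pt "-1 0 0 0.06 0 0 0" --pt "-1 0 0 0.03 0 0 0" --pt "-1 0 0 0 0 0 0" --pt "-1 0 0 0 0 0 0"

```text
t: 33.78
ee_pos: [598.5, 306.9, 96.3]
orientation: [2.222, 2.22, 0.001]
ft_force: [0.1, 0.5, -1.2]
width: 27.6
grasp_force: 30.0
```

Request:
step_arm --pt "-1 0 0 0.02 0 0 0" --pt "-1 0 0 0.02 0 0 0" --pt "-1 0 0 0 0 0 0"

```text
t: 34.15
ee_pos: [598.4, 306.8, 93.9]
orientation: [2.222, 2.22, -0.0]
ft_force: [-0.6, -0.5, -0.9]
width: 27.5
grasp_force: 30.0
```

Request:
step_arm --pt "-1 0 0 0.015 0 0 0" --pt "-1 0 0 0 0 0 0"

```text
t: 34.4
ee_pos: [598.4, 306.8, 93.9]
orientation: [2.223, 2.22, 0.0]
ft_force: [-1.6, -1.6, 4.5]
width: 27.2
grasp_force: 30.0
```

Contact. Release, rise and move aside.

Request:
step_arm --pt "-0.2 0 0 0 0 0 0" --pt "0 0 0 0 0 0 0" --pt "1 0 0 0 0 0 0" --pt "1 0 0 0 0 0 0" --pt "1 0 0 -0.3 0 0 0" --pt "1 0 0 -0.6 0 0 0" --pt "1 0 0 -0.8 0 0 0" --pt "1 0 0 -0.8 0 0 0" --pt "1 -0.3 -0.2 -0.5 0 0 0" --pt "1 -0.5 -0.4 0 0 0 0" --pt "1 -0.5 -0.4 0 0 0 0" --pt "1 -0.3 -0.2 0 0 0 0" --pt "1 0 0 0 0 0 0" --pt "1 0 0 0 0 0 0"

```text
t: 36.15
ee_pos: [539.1, 227.5, 243.6]
orientation: [2.222, 2.22, 0.002]
ft_force: [0.6, -0.3, -0.1]
width: 87.9
grasp_force: 0.0
```

```bash
python3 - <<'E'
from h import *
from workcell import vision
for n in("top","side"):
    i=vision.get_image(n); p=cloud(i).reshape(-1,3)
    for nm,x,y,lo,hi in(("flask",598,306,138,152),("jar",455,39,107,122),("bottle",433,-342,155,168)):
        q=p[(np.hypot(p[:,0]-x,p[:,1]-y)<45)&(p[:,2]>lo)&(p[:,2]<hi)]
        print(n,nm,len(q),circ(q) if len(q) else 0,q.mean(0).round(1) if len(q) else 0)
    cv2.imwrite(f"pics/{n}4.png",i["pixels"][:,:,::-1])
E
```

```text
top flask 0 0 0
top jar 307 (array([454.3,  40.2]), 27.2) [454.5  40.1 115. ]
top bottle 99 (array([ 431.8, -341.4]), 14.3) [ 432.  -341.3  161.3]
side flask 36 (array([600.8, 305.6]), 16.0) [597.9 303.8 143.2]
side jar 217 (array([455.3,  35.5]), 29.5) [455.3  34.3 112.6]
side bottle 153 (array([ 432.8, -343. ]), 14.8) [ 432.2 -344.1  159.8]
```

View pics/side4.png

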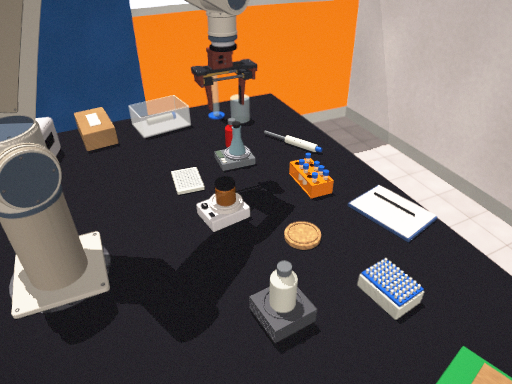

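View pics/top4.png

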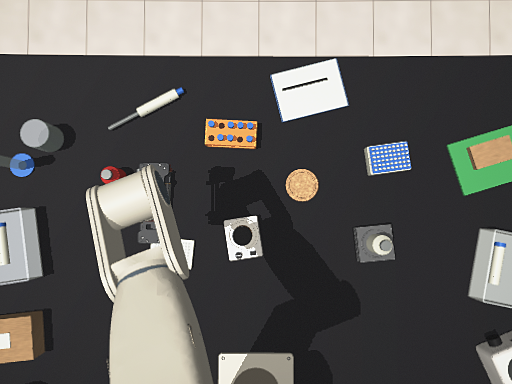

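The flask is upright on the balance (237,145 in the side view), the jar on the stirrer (225,190) and the bottle on the cooler (284,290). The cork is empty and the bystanders haven't moved. Handing in.

```bash
python3 -c "
from workcell import ctrl
print(ctrl.close_job())"
```

```text
the job is handed in; nothing more can be done
None
```

The job is handed in at about 36 s of robot time: the jar is on the stirrer, the bottle on the cooling block and the flask on the balance, all upright and centred to within a few mm, the cork stand is empty, and the bystanders were not moved (flask checked from the side camera only, as the arm blocked the top view).

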